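# Shut the tab-lock gas tap of the bench burner

### The job

The lesson is over: shut off the gas to the bench burner. Pinch the two release tabs on the knob of the tap whose pipe leads to the burner, turn the knob clockwise (seen from above) about 60 degrees to its stop, and let go. Leave the other tap, the one with the round pressure gauge, open as it is.

Things in the scene. Friction and masses are not known exactly. Their poses are not given: they have to be found in the camera images.
- burner_knob_grip (a point): Knob of the tap piped to the burner (142 mm tall, 165 mm off): black bar 60 long, 20 thick, top 83 mm over the bench, white line on one half. Point: on its upright axis, 74 mm up. Turns with it: x along the bar to the white line, z up. Grey ribbed tabs at mid +y and -y sides, 26 wide, 50 to 86 mm up, 48 apart over outer faces; each slides in 6 mm (3 to 8 N). Around: steel ring, 70 across, top 48 mm up.
- burner_knob (a joint): Angle of that knob, rad, growing clockwise from above: about 0 (within 0.05) open, bar along its pipe, white line to the pipe; 1.05 (60 degrees) shut, stop at 1.10. Locked at either place, with some 7 degrees of play, unless both tabs are pinched fully in (36 mm over them); then it turns with the grip (0.04 N m).
- gauge_knob_grip (a point): The same point of the other tap's knob. Tap, knob and tabs are of the same make and size, also open, but its pipe leads to a round pressure gauge lying face up (68 mm across, 56 mm high, 165 mm from the knob's axis). Both taps are round turrets on the bench, 80 mm across, 39 mm high, on a flange 104 mm across.
- gauge_knob (a joint): Angle of the gauge tap's knob in rad, same sense: about 0 is open. It is to stay there.

How it is judged:
By the outcome, as a careful person would: the job done as asked, in the order asked, and still so for the second after the job is handed in, with the robot touching nothing.
It also fails if it takes over 32 s, if anything falls off the work surface, if the arm or the gripper's body presses on something with over 40 N, if the wrist force passes 120 N, or if a joint passes its speed limit or range.

### The arm

A 6-joint arm with a two-finger parallel gripper is mounted at the origin on the work surface. World frame = base frame: x ahead of the robot, y to its left, z up, the work surface at z = 0. Lengths are in m, angles in rad, forces in N, time in s.
With the tool pointing down it reaches from about 0.425 to 0.95 m from the base axis. Payload 3.5 kg.
Tool frame: the origin (TCP) lies at the very end of the fingers, on their centre line; the grasp point (between the pads) lies 19 mm behind it (grip_depth is the distance from the TCP to the grasp point, in m); x points along the fingers, z is the direction in which the jaws open and shut, and the axes are right-handed (so a half turn about x gives the same grasp; the last joint's range is limited). The gripper opens to 85 mm and grips with 20 to 120 N. Pads are 22 mm wide; open, the fingers measure 114 mm over their backs; the gripper's body (76 mm by 85 mm) begins 54 mm behind the grasp point. The pads swing forward as they close: fully open they stand 13 mm farther back than shut.
Start: joints at [-1.437, 0.286, 1.577, -0, 1.279, -0.15], TCP at [0.189, -0.648, 0.231] pointing down, gripper open.
Joint ranges: [-2.77, 2.77], [-0.9, 2.22], [0.21, 2.48], [-1.53, 4.67], [0.24, 2.81], [-2.84, 2.84]. Speed limits (rad/s): [2.79, 2.79, 3.14, 3.14, 3.14, 3.14].

### API

Orientations are given as a unit quaternion [x, y, z, w].
In Python, from plant import get_state, read_camera, calibration, sign_off, recognise, grip_depth gives the robot as it stands. The module is installed in compiled form; this text tells all that it offers.
- The arm moves only by the tool servo_tool, never from a script. Its argument "deltas" is a list that holds one entry, the list of rows, each a list of 4 numbers: the shift along the world's x, y, z scaled (see below), then the turn about the world's z scaled (see below). In form: [[[tx, ty, tz, spin], ...]]. A call has exactly 5 rows; each row is the pose to reach, as a shift and turn from the pose commanded when the call began; what a row does not reach only later rows make up. The controller multiplies each number of a shift by 10 cm and each number of a turn by 90 degrees. A row lasts 1/10 s, in which the tool goes at most 50 mm and 8.59 degrees, less where a joint would pass 70% of its speed; a pose out of reach is approached as far as the arm can. A call with a number of a shift or a turn outside -1 to 1 is refused whole. A call with a gripper value outside its range is refused whole. "claw" is the gripper's target within -1 to 1 (fully open at 1, half-way at 0, shut at -1), set as the call begins (left out, the last holds). The fingers move at their own pace and stop on an object; "force" is the grip in N (left out, the last holds). Time passes only in rows, so rows that repeat a pose let the fingers close, or fill a call up. It gives the time, the measured TCP pose, the force and the opening at its end, in the units of the state.
- get_state(): the state, without advancing time (a new reading comes with each control period).
- read_camera(name): name is "scene" or "top"; returns the picture (400x640x3 uint8, blue, green, red); there is no depth.
- calibration(name): a dict with "intrinsics" (3x3 intrinsics, pixels), "dist" ([k1, k2, p1, p2, k3] as OpenCV has them; the pictures are not rectified), "R" (3x3) and "t" (3): a world point X has camera coordinates R X + t. Camera axes: x right, y down, z forward; pixel columns grow to the right and rows downward; lengths in m; the calibration is good to about 2 mm. A picture is of the moment at which its call begins. calibration takes no time and is no camera call.
- sign_off(): hands the job in, once; it reports no verdict.
Trained networks look in the newest picture that a camera, given by its name, has taken for a name from the list of things; names that differ only in an ending like _2 or _b are one class to them, and where a whole thing is asked for, a point or a joint stands for the part that bears it (a point fixed in the world has none). Each returns a list of dicts, best first, with "p" (0 to 1); they miss things now and then, are a little off and sometimes report something else, mostly with a low value. They report only what shows in the picture. A call takes as long as a camera call.
- recognise(camera, query): "at" ([x, y, z] in m, in world coordinates, good to about 4 mm: the middle of the surface that is visible of it).
The state is a dict: "time": time; "qpos": joint angles; "dq": joint speeds; "joint_efforts": joint torques, N m; "eef_pos": TCP position; "tcp_rot": TCP orientation; "contact_force": force on the tool from outside, world axes, zero at the start; "wrist_torque": the same for the moment, N m; "opening": opening from 0.0 (shut) to 1.0 (fully open).
Only numpy, scipy, OpenCV 4.12 (cv2) and the standard library are available. Lean on these libraries where they do the work, as an engineer would, in place of code of your own. Each camera call takes 0.05 s, during which the arm holds its last target. There are 200 camera calls.

## Working session

There is one attempt and no reset: what is moved stays moved. The work goes in short steps, Python scripts to look and compute and a tool call to move; the robot and the scene stay as the last step left them, time stands still between calls to the robot, and variables do not carry over. Pictures are saved under pics/ and viewed, about 8 in all and at most 12, crops included, and the job is handed in when it is done.

Besides the shell and the picture viewer there is one more tool, called after "Request:" by a JSON object that holds its "op" and its "data", one argument or row to a line. servo_tool: Moves the arm, as the interface text tells. Its arguments: {"type":"object","properties":{"deltas":{"type":"array"},"claw":{"type":"number"},"force":{"type":"number"}},"required":["deltas"]}

```bash
mkdir -p pics
python3 - <<'E'
from plant import *
import cv2
s=get_state();print(s['time'],s['eef_pos'],s['tcp_rot'],s['opening'],grip_depth)
for c in("scene","top"):
    cv2.imwrite(f"pics/{c}0.png",read_camera(c))
    for q in("burner_knob_grip","gauge_knob_grip"):
        for d in recognise(c,q)[:3]:print(c,q,d)
E
```

```text
0.0 [ 0.18893384 -0.64732149  0.22989829] [ 0.42488047  0.56627518 -0.42365946  0.56508554] 1.0009891432558846 0.0187
scene burner_knob_grip {'at': [0.5169, -0.1284, 0.0686], 'p': 0.9}
scene gauge_knob_grip {'at': [0.5451, 0.1423, 0.0708], 'p': 0.65}
top burner_knob_grip {'at': [0.5089, -0.131, 0.0807], 'p': 0.95}
top gauge_knob_grip {'at': [0.5287, 0.1399, 0.078], 'p': 0.89}
```

View pics/scene0.png

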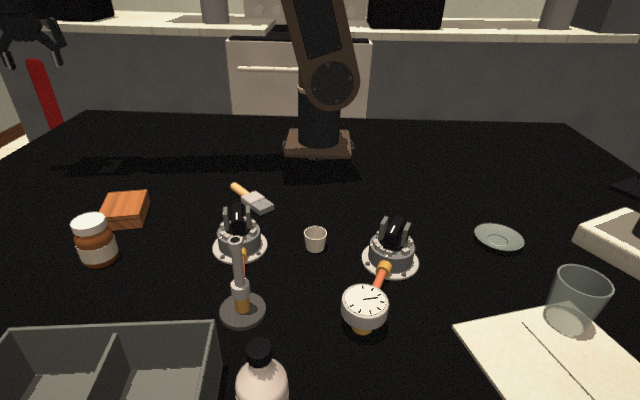

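View pics/top0.png

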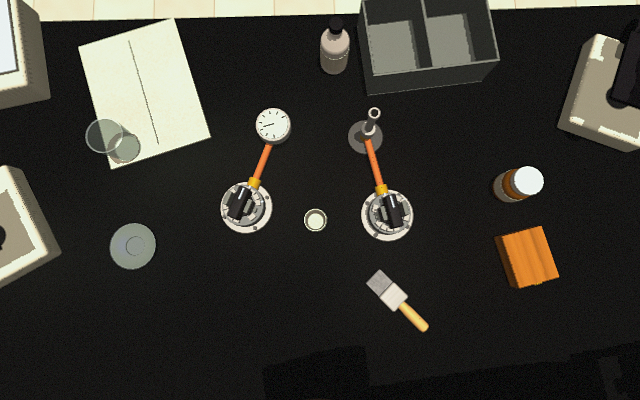

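The burner (top view, about 367,137) is piped to the right-hand tap (386,214). The gauge (273,125) belongs to the left-hand tap (246,207). I'll zoom in on the burner tap.

```bash
cat > h.py <<'E'
from plant import *
import cv2,numpy as np
def px2w(c,uv,z):
    k=calibration(c);R=np.array(k['R']);t=np.array(k['t'])
    p=cv2.undistortPoints(np.array([[uv]],float),np.array(k['intrinsics']),np.array(k['dist']))[0,0]
    d=R.T@np.array([*p,1]);C=-R.T@t
    return C+d*(z-C[2])/d[2]
def w2px(c,X):
    k=calibration(c);r,_=cv2.Rodrigues(np.array(k['R']))
    return cv2.projectPoints(np.array([X],float),r,np.array(k['t'],float),np.array(k['intrinsics']),np.array(k['dist']))[0][0,0]
E
python3 - <<'E'
from h import *
a=cv2.imread('pics/top0.png')[95:250,340:440];b=cv2.imread('pics/scene0.png')[190:270,200:280]
A=cv2.resize(a,None,fx=3.8,fy=3.8,interpolation=cv2.INTER_CUBIC);B=cv2.resize(b,(400,400),interpolation=cv2.INTER_CUBIC)
o=np.zeros((590,790,3),np.uint8);o[:A.shape[0],:380]=A;o[:400,385:785]=B
o=cv2.convertScaleAbs(o,alpha=1.8,beta=15)
cv2.imwrite('pics/z1.png',o)
print(-np.array(calibration('top')['R']).T@calibration('top')['t'])
E
```

```text
[ 0.43520256 -0.00277329  0.74914708]
```

View pics/z1.png

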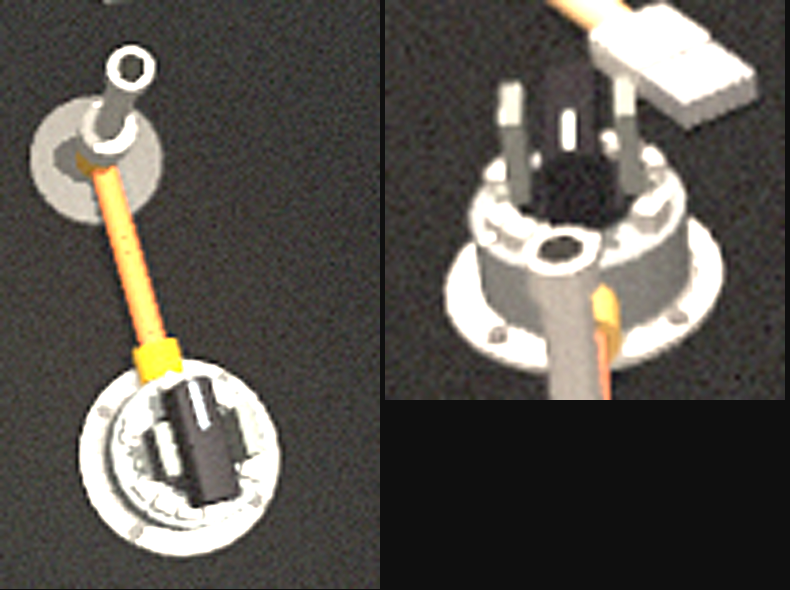

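Run:
```python
from h import *
f=lambda u,v,z:px2w('top',(340+(u+.5)/3.8-.5,95+(v+.5)/3.8-.5),z)
fl=f(180,457,.006);print('flange',fl)
b=f(97,160,.006);print('burner',b,np.linalg.norm(b-fl),np.degrees(np.arctan2(*(b-fl)[1::-1])))
for p,q in (((210,378),(240,490)),((193,382),(207,428)),((155,425),(170,473))):
    P=f(*p,.083);Q=f(*q,.083);d=P-Q;print(P,Q,np.degrees(np.arctan2(d[1],d[0])),np.linalg.norm(d))
# knob centre prediction in crops from flange
for z in(.083,.086):
  u=w2px('top',[fl[0],fl[1],z]);print('top',(u-[340,95])*3.8)
u=w2px('scene',[fl[0],fl[1],.083]);print((u-[200,190])*5+[385,0])
# scene tabs: tops pixels
for p in((511,82),(627,80)):
  print('tab',px2w('scene',(200+(p[0]-385)/5,190+p[1]/5),.086))
from scipy.spatial.transform import Rotation as R
print(R.from_quat(get_state()['tcp_rot']).as_matrix().round(3))
```

```text
flange [ 0.50540868 -0.13613866  0.006     ]
burner [ 0.6670755  -0.09980315  0.006     ] 0.1656998205123602 12.667050320733413
[ 0.53517355 -0.13841426  0.083     ] [ 0.48191596 -0.14949766  0.083     ] 11.755985421186645 0.054398652095238774
[ 0.53348489 -0.13029585  0.083     ] [ 0.51146049 -0.13570285  0.083     ] 13.793358577673384 0.022678403685465157
[ 0.51354521 -0.11136622  0.083     ] [ 0.49075143 -0.11725596  0.083     ] 14.487916320756414 0.023542421852631532
top [207.23332313 439.37462043]
top [208.48160744 438.66730241]
[569.24787834  96.31828688]
tab [ 0.50196822 -0.1577867   0.086     ]
tab [ 0.49777963 -0.11636989  0.086     ]
[[-0.     0.96   0.28 ]
 [ 0.001  0.28  -0.96 ]
 [-1.     0.    -0.001]]
```

Request:
{"op": "servo_tool", "data": {
  "deltas": [
    [[0.12, 0.2, 0, 0], [0.24, 0.4, 0, 0], [0.36, 0.6, 0, 0], [0.48, 0.8, 0, 0], [0.6, 1.0, 0, -0.04]]
  ],
  "claw": 1,
  "force": 40
}}

```text
time: 0.8
eef_pos: [0.2494, -0.5471, 0.2313]
tcp_rot: [0.442, 0.552, -0.442, 0.552]
contact_force: [-0.4, -0.4, 0.7]
opening: 1.001
```

Request:
{"op": "servo_tool", "data": {
  "deltas": [
    [[0.12, 0.2, 0, 0], [0.24, 0.4, 0, 0], [0.36, 0.6, 0, 0], [0.48, 0.8, 0, 0], [0.6, 1.0, 0, 0]]
  ]
}}

```text
time: 1.3
eef_pos: [0.3094, -0.4471, 0.2314]
tcp_rot: [0.442, 0.552, -0.442, 0.552]
contact_force: [-0.3, 0.2, -0.1]
opening: 0.998
```

Request:
{"op": "servo_tool", "data": {
  "deltas": [
    [[0.12, 0.2, 0, 0], [0.24, 0.4, 0, 0], [0.36, 0.6, 0, 0], [0.48, 0.8, 0, 0], [0.6, 1.0, 0, 0]]
  ]
}}

```text
time: 1.8
eef_pos: [0.3694, -0.3471, 0.2314]
tcp_rot: [0.442, 0.552, -0.442, 0.552]
contact_force: [-0.0, -0.4, 0.7]
opening: 1.0
```

Request:
{"op": "servo_tool", "data": {
  "deltas": [
    [[0.12, 0.2, 0, 0], [0.24, 0.4, 0, 0], [0.36, 0.6, 0, 0], [0.48, 0.8, 0, 0], [0.6, 1.0, 0, 0]]
  ]
}}

```text
time: 2.3
eef_pos: [0.4294, -0.2471, 0.2315]
tcp_rot: [0.442, 0.552, -0.442, 0.552]
contact_force: [0.5, 0.5, -0.2]
opening: 0.997
```

Request:
{"op": "servo_tool", "data": {
  "deltas": [
    [[0.15, 0.2, 0, 0], [0.3, 0.4, 0, 0], [0.45, 0.6, 0, 0], [0.6, 0.9, -0.2, 0], [0.76, 1.0, -0.4, 0]]
  ]
}}

```text
time: 2.8
eef_pos: [0.5059, -0.146, 0.1918]
tcp_rot: [0.442, 0.552, -0.441, 0.553]
contact_force: [-0.4, 0.4, -0.3]
opening: 0.999
```

Request:
{"op": "servo_tool", "data": {
  "deltas": [
    [[0, 0.11, -0.2, 0], [0, 0.11, -0.4, 0], [0, 0.11, -0.4, 0], [0, 0.11, -0.4, 0], [0, 0.11, -0.4, 0]]
  ]
}}

```text
time: 3.3
eef_pos: [0.5058, -0.1377, 0.1529]
tcp_rot: [0.442, 0.551, -0.442, 0.553]
contact_force: [1.0, -0.2, 0.5]
opening: 1.001
```

Run:
```python
from h import *
a=read_camera('scene');t=read_camera('top')
A=cv2.resize(a[130:280,175:305],None,fx=3.9,fy=3.9,interpolation=cv2.INTER_CUBIC)
cv2.imwrite('pics/t1.png',t)
B=cv2.resize(t[150:280,320:400],(280,455),interpolation=cv2.INTER_CUBIC)
o=np.zeros((590,795,3),np.uint8);o[:A.shape[0],:A.shape[1]]=A;o[:455,512:792]=B
cv2.imwrite('pics/z2.png',cv2.convertScaleAbs(o,alpha=1.8,beta=15))
for q in("burner_knob_grip",):
    print(recognise('scene',q)[:2],recognise('top',q)[:2])
s=get_state();print(s['qpos'],s['eef_pos'])
```

```text
[{'at': [0.518, -0.1267, 0.0709], 'p': 0.75}] []
[-4.59343114e-01  3.27487174e-02  2.01531968e+00  5.53808530e-06
  1.09146195e+00  8.90901991e-01] [ 0.50552829 -0.13748015  0.15248268]
```

View pics/z2.png

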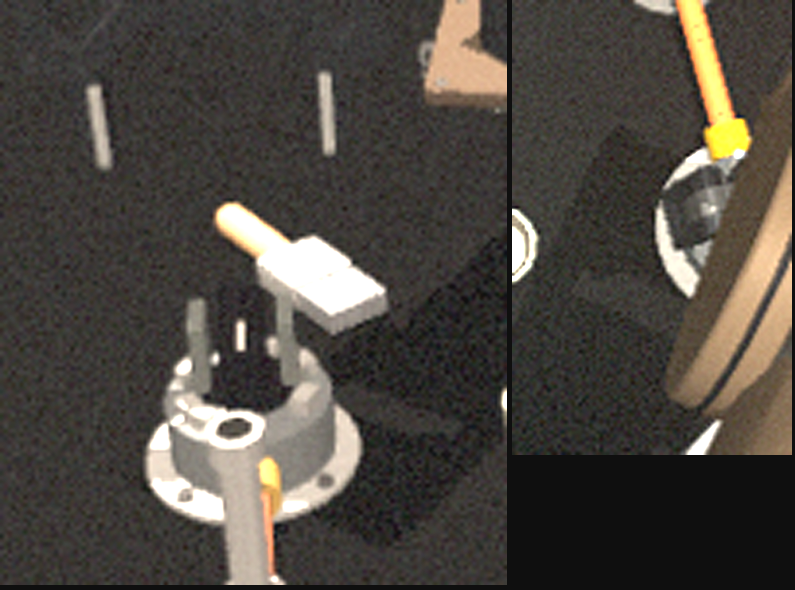

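Run:
```python
from h import *
g=lambda X:((w2px('scene',X)-[175,130]+.5)*3.9-.5).round(1)
e=np.array([.5055,-.1375,.153]);j=np.array([np.cos(np.radians(-77.3)),np.sin(np.radians(-77.3)),0])
for z in(.153,.166):print(g([*e[:2],z]),g([*(e+j*.0425)[:2],z]),g([*(e-j*.0425)[:2],z]))
for y in(-.1375,-.135):
  c=np.array([.5055,y,0]);print([g([*(c+s*j*.024)[:2],.086]) for s in(1,0,-1)])
```

```text
[225.5 176.3] [125.6 183. ] [323.3 169.7]
[222.7 149.7] [121.6 156.2] [321.5 143.3]
[array([186. , 309.4]), array([239.1, 305.1]), array([291.6, 300.8])]
[array([191.4, 309.6]), array([244.5, 305.3]), array([297., 301.])]
```

Request:
{"op": "servo_tool", "data": {
  "deltas": [
    [[0, 0.01, -0.2, 0], [0, 0.01, -0.4, 0], [0, 0.01, -0.6, 0], [0, 0.01, -0.8, 0], [0, 0.01, -0.97, 0]]
  ]
}}

```text
time: 4.0
eef_pos: [0.5051, -0.1361, 0.0538]
tcp_rot: [0.442, 0.552, -0.442, 0.552]
contact_force: [-0.2, 0.7, 0.3]
opening: 1.003
```

Request:
{"op": "servo_tool", "data": {
  "deltas": [
    [[0, 0, 0, 0], [0, 0, 0, 0], [0, 0, 0, 0], [0, 0, 0, 0], [0, 0, 0, 0]]
  ],
  "claw": -0.05
}}

```text
time: 4.5
eef_pos: [0.5061, -0.1365, 0.0562]
tcp_rot: [0.442, 0.551, -0.442, 0.553]
contact_force: [-1.8, 0.5, 5.9]
opening: 0.477
```

Request:
{"op": "servo_tool", "data": {
  "deltas": [
    [[0, 0, 0, 0], [0, 0, 0, 0], [0, 0, 0, 0], [0, 0, 0, 0], [0, 0, 0, 0]]
  ],
  "claw": -1
}}

```text
time: 5.0
eef_pos: [0.5061, -0.1359, 0.0571]
tcp_rot: [0.442, 0.552, -0.441, 0.552]
contact_force: [-3.9, 3.6, 12.2]
opening: 0.397
```

Request:
{"op": "servo_tool", "data": {
  "deltas": [
    [[0, 0, 0, 0], [0, 0, 0, 0], [0, 0, 0, 0], [0, 0, 0, 0], [0, 0, 0, 0]]
  ]
}}

```text
time: 5.5
eef_pos: [0.5061, -0.136, 0.0571]
tcp_rot: [0.442, 0.552, -0.441, 0.552]
contact_force: [-3.8, 3.7, 11.8]
opening: 0.394
```

Request:
{"op": "servo_tool", "data": {
  "deltas": [
    [[0, 0, 0, -0.05], [0, 0, 0, -0.11], [0, 0, 0, -0.17], [0, 0, 0, -0.23], [0, 0, 0, -0.29]]
  ]
}}

```text
time: 6.0
eef_pos: [0.506, -0.1356, 0.0571]
tcp_rot: [0.556, 0.437, -0.555, 0.437]
contact_force: [-3.7, 4.6, 11.7]
opening: 0.398
```

Request:
{"op": "servo_tool", "data": {
  "deltas": [
    [[0, 0, 0, -0.06], [0, 0, 0, -0.12], [0, 0, 0, -0.18], [0, 0, 0, -0.24], [0, 0, 0, -0.3]]
  ]
}}

```text
time: 6.5
eef_pos: [0.5062, -0.1353, 0.0571]
tcp_rot: [0.643, 0.295, -0.642, 0.295]
contact_force: [-2.6, 6.3, 12.3]
opening: 0.395
```

Request:
{"op": "servo_tool", "data": {
  "deltas": [
    [[0, 0, 0, -0.04], [0, 0, 0, -0.08], [0, 0, 0, -0.1], [0, 0, 0, -0.1], [0, 0, 0, -0.1]]
  ]
}}

```text
time: 7.0
eef_pos: [0.5063, -0.1352, 0.0571]
tcp_rot: [0.664, 0.245, -0.662, 0.245]
contact_force: [-2.7, 6.1, 11.8]
opening: 0.397
```

Run:
```python
from h import *
from scipy.spatial.transform import Rotation as R
s=get_state();z=R.from_quat(s['tcp_rot']).as_matrix()[:,2];print(np.degrees(np.arctan2(z[1],z[0])),s['wrist_torque'],s['contact_force'],s['qpos'],s['opening'])
a=read_camera('scene')
cv2.imwrite('pics/z3.png',cv2.convertScaleAbs(cv2.resize(a[150:280,175:305],None,fx=3.9,fy=3.9,interpolation=cv2.INTER_CUBIC),alpha=1.8,beta=15))
```

```text
-139.46912993633538 [ 0.89761571  0.54662234 -0.0269405 ] [-2.73478911  6.14028645 11.81474819] [-0.45584657  0.17396553  2.06352465  0.0028917   0.90302434  1.97655964] 0.3974095371794182
```

View pics/z3.png

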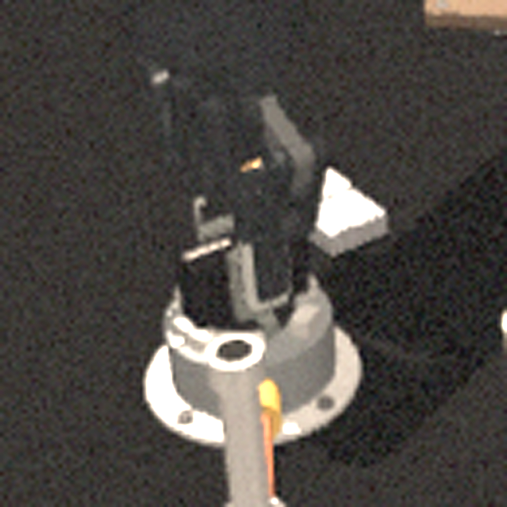

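The knob has turned with the jaws, and its white line now points left in the picture (about 210,250). I'll nudge it a little further to feel for the stop.

Request:
{"op": "servo_tool", "data": {
  "deltas": [
    [[0, 0, 0, -0.01], [0, 0, 0, -0.02], [0, 0, 0, -0.02], [0, 0, 0, -0.02], [0, 0, 0, -0.02]]
  ]
}}

```text
time: 7.55
eef_pos: [0.5063, -0.1352, 0.0571]
tcp_rot: [0.667, 0.236, -0.666, 0.236]
contact_force: [-3.2, 6.1, 12.1]
opening: 0.396
```

Run:
```python
from h import *
s=get_state();print(s['wrist_torque'],s['contact_force'],s['qpos'],s['opening'])
```

```text
[1.00878811 0.43777716 0.57313616] [-3.20114906  6.09566591 12.058927  ] [-4.55347639e-01  1.73940333e-01  2.06353819e+00  1.80243849e-03
  9.02916963e-01  2.00551938e+00] 0.39563270345389295
```

Request:
{"op": "servo_tool", "data": {
  "deltas": [
    [[0, 0, 0, 0.02], [0, 0, 0, 0.02], [0, 0, 0, 0.02], [0, 0, 0, 0.02], [0, 0, 0, 0.02]]
  ]
}}

```text
time: 8.05
eef_pos: [0.5063, -0.1352, 0.0571]
tcp_rot: [0.664, 0.245, -0.662, 0.245]
contact_force: [-3.0, 5.9, 12.2]
opening: 0.396
```

Request:
{"op": "servo_tool", "data": {
  "deltas": [
    [[0, 0, 0, 0], [0, 0, 0, 0], [0, 0, 0, 0], [0, 0, 0, 0], [0, 0, 0, 0]]
  ],
  "claw": 1
}}

```text
time: 8.55
eef_pos: [0.505, -0.1362, 0.0542]
tcp_rot: [-0.663, -0.245, 0.663, -0.245]
contact_force: [-0.0, -0.2, 0.0]
opening: 1.004
```

Request:
{"op": "servo_tool", "data": {
  "deltas": [
    [[0, 0, 0, 0], [0, 0, 0, 0], [0, 0, 0.2, 0], [0, 0, 0.5, 0], [0, 0, 0.9, 0]]
  ]
}}

```text
time: 9.05
eef_pos: [0.5035, -0.1353, 0.1433]
tcp_rot: [-0.662, -0.246, 0.664, -0.244]
contact_force: [0.6, 0.3, 0.5]
opening: 1.001
```

Request:
{"op": "servo_tool", "data": {
  "deltas": [
    [[-0.1, -0.2, 0.2, 0], [-0.2, -0.4, 0.4, 0], [-0.3, -0.6, 0.6, 0], [-0.4, -0.8, 0.6, 0], [-0.4, -1, 0.6, 0]]
  ]
}}

```text
time: 9.55
eef_pos: [0.4645, -0.237, 0.2055]
tcp_rot: [0.664, 0.244, -0.663, 0.246]
contact_force: [0.3, 0.4, 0.4]
opening: 0.998
```

Request:
{"op": "servo_tool", "data": {
  "deltas": [
    [[-0.1, -0.2, 0, 0], [-0.2, -0.4, 0, 0], [-0.3, -0.6, 0, 0], [-0.4, -0.8, 0, 0], [-0.5, -1, 0, 0]]
  ]
}}

```text
time: 10.05
eef_pos: [0.4145, -0.3367, 0.2043]
tcp_rot: [-0.663, -0.245, 0.663, -0.245]
contact_force: [0.6, -0.3, -0.1]
opening: 0.998
```

Request:
{"op": "servo_tool", "data": {
  "deltas": [
    [[-0.1, -0.2, 0, 0], [-0.2, -0.4, 0, 0], [-0.3, -0.6, 0, 0], [-0.4, -0.8, 0, 0], [-0.5, -1, 0, 0]]
  ]
}}

```text
time: 10.55
eef_pos: [0.3645, -0.4367, 0.2042]
tcp_rot: [-0.663, -0.245, 0.663, -0.245]
contact_force: [-0.1, 0.4, 0.3]
opening: 1.001
```

Run:
```python
from h import *
a=read_camera('top')
cv2.imwrite('pics/z4.png',cv2.convertScaleAbs(cv2.resize(a[95:255,205:445],None,fx=3.3,fy=3.3,interpolation=cv2.INTER_CUBIC),alpha=1.8,beta=15))
```

```text
(no output)
```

View pics/z4.png

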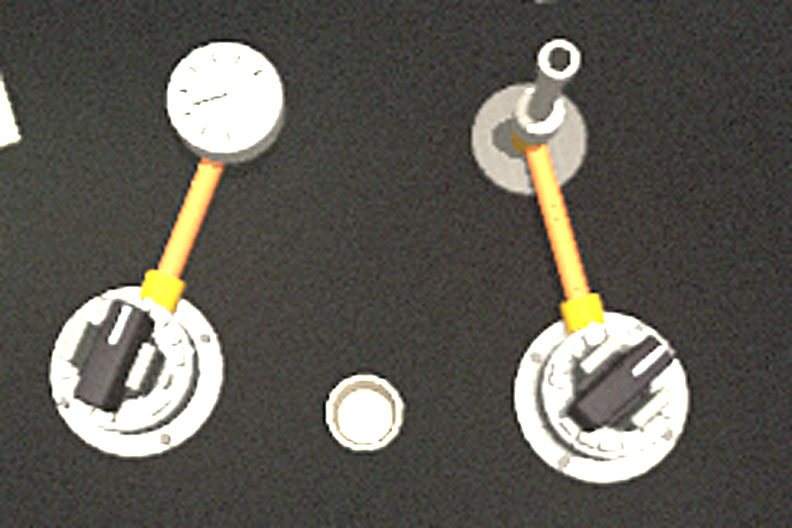

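The burner knob (about 620,385) now sits roughly 60° clockwise of its pipe with both tabs sprung back out. The gauge knob (about 118,355) still lies along its pipe.

```bash
python3 -c "
from plant import *
print(sign_off())"
```

```text
the job is handed in; nothing more can be done
None
```

The gas to the burner is shut off. I pinched both tabs on the burner tap's knob and turned it clockwise about 62°. A small extra twist raised about 0.57 N m of wrist torque, which I took as the stop. I then eased off 2°, let go and moved the arm clear.

- **Last picture:** The burner knob sits about 60° clockwise of its pipe, judged by eye, with its tabs sprung back out. The gauge tap still lies along its pipe, open and untouched.
- **Forces and time:** Contact force while gripping read about 14 N at most in the readings after each move. The job took about 10.6 s.
- **One disagreement:** The gripper read 0.396 open while pinching. That would be about 34 mm if the scale is linear, against the 36 mm expected. I didn't look into it, because the knob unlocked and turned freely.

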